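# Cap the washed hose couplings from the pile of caps

### The job

The four washed hose couplings stand on the bench with their tails up, and their protective caps are piled one on another. Take the pile apart and put each cap, open side down, on the coupling it fits by size, pushed fully home onto the collar, so that all four bores are closed before storage. Leave the couplings standing where they are, and leave the tasting glass alone.

Things in the scene. Friction and masses are not known exactly. Their poses are not given: they have to be found in the camera images.
- cap_1: Smallest cap, yellow plastic, goes on coupling_1: 30 mm outside diameter, 25 mm inside, straight side 30 mm high, open below, 26 mm deep; on its flat top a 3 mm boss that locates inside the cap above, so lift caps straight up. Piled caps lie 30 mm one above another. Origin: centre of its lower rim, z up. On top of the pile.
- cap_2: Second smallest cap, black plastic, goes on coupling_2: 41 mm outside diameter, 36 mm inside, straight side 30 mm high, open below, 26 mm deep; on its flat top a 3 mm boss that locates inside the cap above, so lift caps straight up. Piled caps lie 30 mm one above another. Origin: centre of its lower rim, z up. In the pile between the white and yellow caps.
- cap_3: Second largest cap, white plastic, goes on coupling_3: 53 mm outside diameter, 48 mm inside, straight side 30 mm high, open below, 26 mm deep; on its flat top a 3 mm boss that locates inside the cap above, so lift caps straight up. Piled caps lie 30 mm one above another. Origin: centre of its lower rim, z up. In the pile between the blue and black caps.
- cap_4: Largest cap, blue plastic, goes on coupling_4: 65 mm outside diameter, 60 mm inside, straight side 30 mm high, open below, 26 mm deep; on its flat top a 3 mm boss that locates inside the cap above, so lift caps straight up. Piled caps lie 30 mm one above another. Origin: centre of its lower rim, z up. Bottom of the pile, stands on the table under the white cap.
- coupling_1: Smallest steel hose coupling, loose, standing on its slotted nut (50 mm diameter, 24 mm high); above it a collar of 38 mm, its top 28 mm over the table; hose tail 19 mm in diameter up to 52 mm, its last 8 mm tapered to 11 mm. Origin: centre of its underside, z up. Takes the yellow cap with 3 mm play all round; fully home, the cap's rim rests on the collar, 28 mm above this origin.
- coupling_2: Second smallest steel hose coupling, loose, standing on its slotted nut (60 mm diameter, 24 mm high); above it a collar of 49 mm, its top 28 mm over the table; hose tail 30 mm in diameter up to 52 mm, its last 8 mm tapered to 20 mm. Origin: centre of its underside, z up. Takes the black cap with 3 mm play all round; fully home, the cap's rim rests on the collar, 28 mm above this origin.
- coupling_3: Second largest steel hose coupling, loose, standing on its slotted nut (72 mm diameter, 24 mm high); above it a collar of 61 mm, its top 28 mm over the table; hose tail 42 mm in diameter up to 52 mm, its last 8 mm tapered to 32 mm. Origin: centre of its underside, z up. Takes the white cap with 3 mm play all round; fully home, the cap's rim rests on the collar, 28 mm above this origin.
- coupling_4: Largest steel hose coupling, loose, standing on its slotted nut (84 mm diameter, 24 mm high); above it a collar of 73 mm, its top 28 mm over the table; hose tail 54 mm in diameter up to 52 mm, its last 8 mm tapered to 44 mm. Origin: centre of its underside, z up. Takes the blue cap with 3 mm play all round; fully home, the cap's rim rests on the collar, 28 mm above this origin.
- tasting_glass: A plain clear tasting tumbler, 76 mm in diameter and 86 mm high, standing among the couplings; not part of the job. Origin: centre of its underside.
There are look-alikes about, which are no part of the job. Several things have the shape of the cap_1; the one meant has the colours described above.

How it is judged:
At the end, for the whole second after the job is handed in: Each cap sits level on the coupling of its size, rim on the collar (28 mm above the coupling's underside, +-4 mm), centred within 5.5 mm, released and at rest; couplings upright on the table, pushed at most 4 cm; glass upright within 2 cm of its start (horizontal distance between cap_1 and coupling_1 below 0.0055 m and z of cap_1 in the frame of coupling_1 between 0.024 and 0.0325 m and angle between the z axis of cap_1 and the z axis of coupling_1, either way round below 0.12 rad and angle between each of cap_1, cap_2, cap_3, cap_4's own z axis and vertical below 0.15 rad and angle between each of coupling_1, coupling_2, coupling_3, coupling_4, tasting_glass's own z axis and vertical below 0.1 rad and height (world z) of each of coupling_1, coupling_2, coupling_3, coupling_4 below 0.006 m and linear speed of each of cap_1, coupling_1, cap_2, coupling_2, cap_3, coupling_3, cap_4, coupling_4 below 0.02 m/s and contact force between each of cap_1, cap_2, cap_3, cap_4 and the fingers below 0.05 N and horizontal distance between cap_2 and coupling_2 below 0.0055 m and z of cap_2 in the frame of coupling_2 between 0.024 and 0.0325 m and angle between the z axis of cap_2 and the z axis of coupling_2, either way round below 0.12 rad and horizontal distance between cap_3 and coupling_3 below 0.0055 m and z of cap_3 in the frame of coupling_3 between 0.024 and 0.0325 m and angle between the z axis of cap_3 and the z axis of coupling_3, either way round below 0.12 rad and horizontal distance between cap_4 and coupling_4 below 0.0055 m and z of cap_4 in the frame of coupling_4 between 0.024 and 0.0325 m and angle between the z axis of cap_4 and the z axis of coupling_4, either way round below 0.12 rad and distance of tasting_glass from where it was at the start of the episode below 0.02 m); the robot touches nothing.
It fails at once if the tasting glass is pushed more than 2 cm or tipped (distance of tasting_glass from where it was at the start of the episode above 0.02 m or angle between tasting_glass's own z axis and vertical above 0.25 rad).
It fails at once if a coupling is knocked over or pushed more than 4 cm (distance of any of coupling_1, coupling_2, coupling_3, coupling_4 from where it was at the start of the episode above 0.04 m or angle between any of coupling_1, coupling_2, coupling_3, coupling_4's own z axis and vertical above 0.4 rad).
It also fails if it takes over 109 s, if anything falls off the work surface, if the arm or the gripper's body presses on something with over 40 N, if the wrist force passes 120 N, or if a joint passes its speed limit or range.

### The arm

A 6-joint arm with a two-finger parallel gripper is mounted at the origin on the work surface; the furniture and walls round the work are solid. World frame = base frame: x ahead of the robot, y to its left, z up, the work surface at z = 0. Lengths are in m, angles in rad, forces in N, time in s.
With the tool pointing down it reaches from about 0.35 to 0.975 m from the base axis. Payload 17.4 kg.
Tool frame: the origin (TCP) lies midway between the tips of the shut fingers; the grasp point (between the pads) lies 19 mm behind it; z points along the fingers, y is the line along which they close (so a half turn about z gives the same grasp; the last joint's range is limited). The gripper opens to 85 mm and grips with 20 to 120 N. Pads are 22 mm wide; open, the fingers measure 114 mm over their backs; the gripper's body (76 mm by 85 mm) begins 54 mm behind the grasp point. The pads swing forward as they close: fully open they stand 13 mm farther back than shut.
Start: joints at [1.305, 0.116, 1.442, -0, 1.584, -0.038], TCP at [0.152, 0.658, 0.231] pointing down, gripper open.
Joint ranges: [-2.83, 2.83], [-0.83, 2.19], [0.07, 2.5], [-1.14, 4.28], [0.01, 3], [-2.97, 2.97]. Speed limits (rad/s): [1.89, 1.89, 2.22, 3.14, 3.14, 3.14].

### API

Orientations are given as [roll, pitch, yaw] about the fixed x, y, z axes, in that order (R = Rz(yaw) Ry(pitch) Rx(roll)).
In Python, from station import * gives the robot as it stands.
- The arm moves only by the tool step_arm, never from a script. Its argument "increments" is a list of rows, each a list of 6 numbers: the shift along the tool's x, y, z in mm, then the turn, a rotation vector about the tool's x, y, z in degrees. A call has 1 to 5 rows; each row is the pose to reach, as a shift and turn from the pose commanded when the call began, along the tool's axes at that moment; what a row does not reach only later rows make up. A row lasts 1/12 s, in which the tool goes at most 41.7 mm and 7.16 degrees, less where a joint would pass 70% of its speed; a pose out of reach is approached as far as the arm can. A call with a gripper value outside its range is refused whole. "fingers" is the closure, from -1 (fully open) to 1 (shut), so that 0 is half open, set as the call begins (left out, the last holds). The fingers move at their own pace and stop on an object; the grip force is fixed at half the most. Time passes only in rows, so rows that repeat a pose let the fingers close. It gives the time, the measured TCP pose, the force, the opening and the grip force at its end, in the units of the state.
- state(): the state, without advancing time (a new reading comes with each control period).
- grab_frame(name): name is "scene" or "side" or "wrist"; returns a dict with "color" (384x512x3 uint8, red, green, blue), "fx", "fy", "cx", "cy" (pixels), "eye" and "attitude" of the camera in the world. Camera axes: x right, y down, z forward; pixel columns grow to the right and rows downward; lengths in m; the calibration is good to about 2 mm. The wrist camera is an equidistant fisheye: a pixel r from the principal point sees the ray r / f radians off the axis. A picture is of the moment at which its call begins. There is no depth.
- job_done(): hands the job in; it is judged then, once.
The state is a dict: "time": time; "joints": joint angles; "dq": joint speeds; "tau": joint torques, N m; "position": TCP position; "eef_rot": TCP orientation; "wrist_force": force on the tool from outside, world axes, zero at the start; "wrist_torque": the same for the moment, N m; "grip_width": finger opening in m; "grasp_force": force on a finger pad.
Only numpy, scipy, OpenCV 4.12 (cv2) and the standard library are available. Lean on these libraries where they do the work, as an engineer would, in place of code of your own. Each camera call takes 0.05 s, during which the arm holds its last target. There are 200 camera calls.

## Working session

There is one attempt and no reset: what is moved stays moved. The work goes in short steps, Python scripts to look and compute and a tool call to move; the robot and the scene stay as the last step left them, time stands still between calls to the robot, and variables do not carry over. Pictures are saved under pics/ and viewed, at most 14 in all, crops included, and the job is handed in when it is done.

Besides the shell and the picture viewer there is one more tool, called after ">>>" as name(argument=value, ...), one argument or row to a line, values as JSON. step_arm: Moves the arm, as the interface text tells. Its arguments: {"type":"object","properties":{"increments":{"type":"array","items":{"type":"array","items":{"type":"number"}}},"fingers":{"type":"number"}},"required":["increments"]}

```bash
ls; mkdir -p pics; python3 - <<'E'
from station import *
import cv2,numpy as np
for n in ("scene","side","wrist"):
    f=grab_frame(n); np.savez("pics/"+n+"0.npz",**f)
    cv2.imwrite(f"pics/{n}0.png",f["color"][:,:,::-1])
    print(n,f["fx"],f["fy"],f["cx"],f["cy"],f["eye"],f["attitude"])
a=cv2.imread("pics/scene0.png");b=cv2.imread("pics/side0.png")
print(state())
E
```

```text
pics
scene 415.1513155495778 415.1513155495778 256.17862360940563 200.9882023619161 [-0.08696616 -0.60960933  0.47931927] [-2.02827033 -0.00206186 -0.8397083 ]
side 411.2367007869032 411.2367007869032 254.73132125284147 190.4106024165431 [ 0.49118744 -0.82590166  0.62956486] [-2.19960546  0.02419296  0.03275235]
wrist 297.3186396354542 297.3186396354542 255.28855572769262 191.2329664508858 [0.07933798 0.67269426 0.37287142] [2.84902832e+00 1.19726890e-03 1.34436093e+00]
{'time': 0.15, 'joints': array([ 1.30519223e+00,  1.16386461e-01,  1.44212091e+00,  2.18245505e-06,
        1.58397773e+00, -3.78196328e-02]), 'dq': array([ 4.14002396e-04, -4.38633768e-04, -2.77791094e-03,  6.37354016e-05,
        4.53479657e-04, -1.52488712e-03]), 'tau': array([-4.30895661e-04, -7.32513714e+01, -6.32841396e+01, -1.15898883e-04,
        4.94019856e-03,  5.23486790e-05]), 'position': array([0.15241231, 0.65742315, 0.23071892]), 'eef_rot': array([-3.14070093e+00, -3.59245589e-05,  2.91380820e+00]), 'wrist_force': array([-0.66880387,  0.34874181,  0.2789029 ]), 'wrist_torque': array([-0.04765963, -0.038349  ,  0.02611198]), 'grasp_force': 0.0, 'grip_width': 0.08553741968175536}
```

View pics/scene0.png

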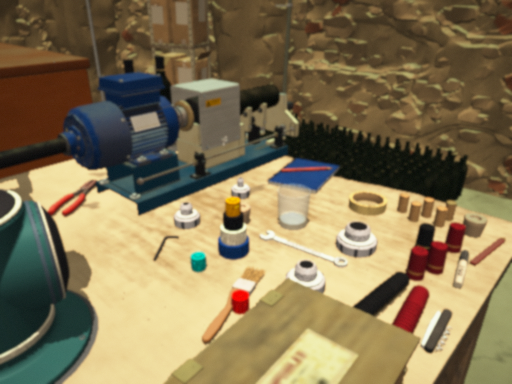

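View pics/side0.png

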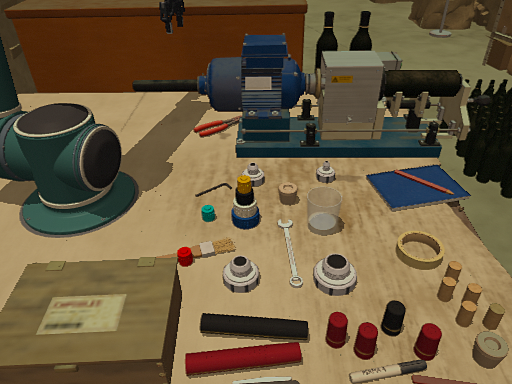

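The scene view shows the pile (blue, white, black, yellow) at about (234,228). The couplings are at (186,215), (240,190), (356,238) and (305,275), and the glass is at (293,205). In the side view the pile is at (245,203), the couplings at (253,175), (326,172), (240,272) and (335,272), and the glass at (323,213).

Cap_1 candidates in the side view are the yellow one on the pile (244,185), the teal one (208,213) and the red one (185,257). Yellow on top of the pile fits the description. I'll confirm in an enlarged crop.

```bash
cat > h.py <<'E'
import numpy as np,cv2
from scipy.spatial.transform import Rotation as R
def rot(f): return R.from_euler('xyz',f["attitude"]).as_matrix()
def ray(f,u,v,fish=False):
    x=(u-f["cx"])/f["fx"];y=(v-f["cy"])/f["fy"]
    if fish:
        r=np.hypot(x,y)+1e-12; d=np.array([x/r*np.sin(r),y/r*np.sin(r),np.cos(r)])
    else: d=np.array([x,y,1.])
    return np.array(f["eye"]),rot(f)@(d/np.linalg.norm(d))
def plane(f,u,v,z,fish=False):
    e,d=ray(f,u,v,fish); return e+d*(z-e[2])/d[2]
def proj(f,p,fish=False):
    c=rot(f).T@(np.asarray(p)-f["eye"])
    if fish:
        t=np.arctan2(np.hypot(c[0],c[1]),c[2]); n=np.hypot(c[0],c[1])+1e-12; q=c[:2]/n*t
    else: q=c[:2]/c[2]
    return q[0]*f["fx"]+f["cx"],q[1]*f["fy"]+f["cy"]
def load(n):
    z=np.load(f"pics/{n}.npz"); return {k:z[k] for k in z.files}
E
python3 - <<'E'
from h import *
a=load("side0")["color"][150:310,180:380,::-1]
cv2.imwrite("pics/c1.png",cv2.resize(a,(750,600),interpolation=cv2.INTER_CUBIC))
a=load("scene0")["color"][165:305,150:400,::-1]
cv2.imwrite("pics/c2.png",cv2.resize(a,(800,448),interpolation=cv2.INTER_CUBIC))
E
```

```text
(no output)
```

View pics/c1.png

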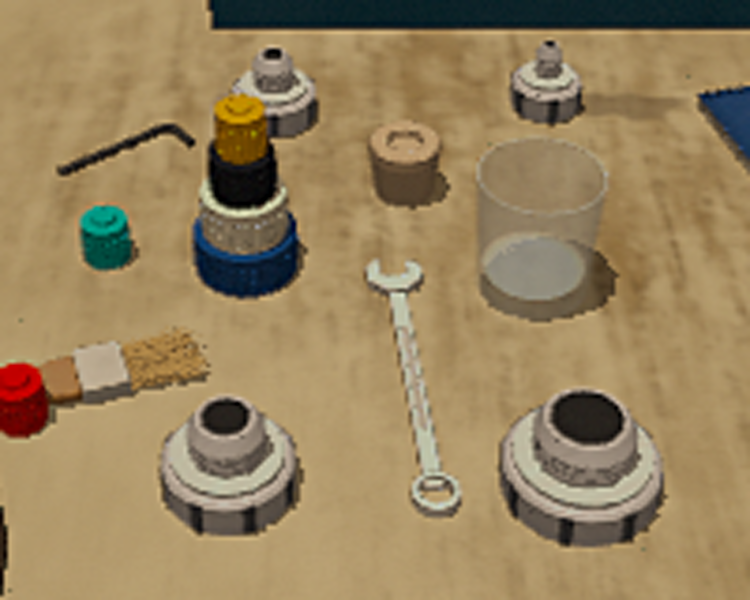

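View pics/c2.png

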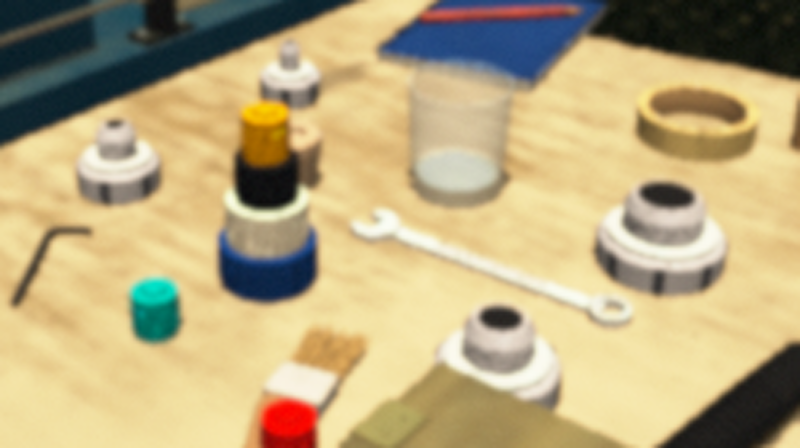

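The crops confirm the yellow cap on top of the pile; the teal and red ones are loose decoys. In the side crop the coupling tail tops are at (272,54), (549,46), (224,416) and (588,418), and the yellow top is at (240,104).

```bash
python3 - <<'E'
from h import *
f=load("side0");g=load("scene0")
S={"c2":((272,54),.052,(116,125)),"c1":((549,46),.052,(290,45)),"c3":((224,416),.052,(502,319)),"c4":((588,418),.052,(669,195)),
"pileTop":((240,104),.121,(266,109)),"glassTop":((541,175),.086,(462,72)),"cork":((405,138),.035,(300,135)),"blueBottom":((247,262),0,(268,268))}
for k,(a,z,b) in S.items():
    p=plane(f,180+a[0]/3.75,150+a[1]/3.75,z); q=plane(g,150+b[0]/3.2,165+b[1]/3.2,z)
    print(k,p.round(3),q.round(3),np.hypot(p[0],p[1]).round(3))
# nut widths (px in crop)-> diameter check at z=.024
for k,(l,r,v) in {"c2":(235,318,92),"c1":(511,582,85),"c3":(160,300,470),"c4":(500,663,465)}.items():
    print(k,np.linalg.norm(plane(f,180+l/3.75,150+v/3.75,.02)-plane(f,180+r/3.75,150+v/3.75,.02)).round(3))
E
```

```text
c2 [0.442 0.083 0.052] [0.44  0.078 0.052] 0.449
c1 [0.635 0.093 0.052] [0.629 0.086 0.052] 0.641
c3 [ 0.43  -0.264  0.052] [ 0.429 -0.269  0.052] 0.505
c4 [ 0.616 -0.264  0.052] [ 0.616 -0.268  0.052] 0.67
pileTop [ 0.431 -0.08   0.121] [ 0.431 -0.085  0.121] 0.438
glassTop [ 0.607 -0.102  0.086] [ 0.619 -0.095  0.086] 0.615
cork [0.532 0.006 0.035] [ 0.541 -0.008  0.035] 0.532
blueBottom [ 0.43 -0.08  0.  ] [ 0.436 -0.078  0.   ] 0.438
c2 0.059
c1 0.05
c3 0.073
c4 0.085
```

```bash
python3 - <<'E'
from h import *
f=load("side0");g=load("scene0")
for a,b in [((243,42),(103,82)),((322,55),(178,85)),((135,86),(0,160))]:
    e1,d1=ray(f,*a);e2,d2=ray(g,*b)
    s=np.linalg.lstsq(np.c_[d1,-d2],e2-e1,rcond=None)[0]
    print((e1+d1*s[0]).round(3),(e2+d2*s[1]).round(3))
E
```

```text
[0.414 0.318 0.298] [0.413 0.319 0.3  ]
[0.631 0.318 0.26 ] [0.63  0.319 0.263]
[0.129 0.209 0.219] [0.13  0.207 0.213]
```

>>> step_arm(
  increments=[
    [0, 0, -35, 0, 0, 7],
    [0, 0, -70, 0, 0, 14],
    [0, 0, -105, 0, 0, 21],
    [0, 0, -140, 0, 0, 28],
    [0, 0, -170, 0, 0, 35],
  ],
)

```text
time: 0.57
position: [0.1524, 0.6573, 0.4038]
eef_rot: [3.141, -0.001, 2.297]
wrist_force: [0.0, -0.9, 0.1]
grip_width: 0.0857
grasp_force: 0.0
```

>>> step_arm(
  increments=[
    [-33, -13, 0, 0, 0, 7],
    [-66, -26, 0, 0, 0, 14],
    [-99, -39, 0, 0, 0, 21],
    [-132, -52, 0, 0, 0, 28],
    [-165, -65, 0, 0, 0, 35],
  ],
)

```text
time: 0.98
position: [0.2146, 0.4898, 0.4009]
eef_rot: [-3.141, 0.0, 1.686]
wrist_force: [-0.2, 0.4, -0.4]
grip_width: 0.0855
grasp_force: 0.0
```

```bash
cat >> h.py <<'E'
def tgt(s,p,yaw=np.pi/2):
    """increments (mm,deg) in tool axes from state s to world point p, pointing down"""
    A=R.from_euler('xyz',s["eef_rot"]); B=R.from_euler('xyz',[np.pi,0,yaw])
    return (A.inv().apply(np.array(p)-s["position"])*1000).round(1),(A.inv()*B).as_rotvec(degrees=True).round(2)
E
python3 - <<'E'
from station import *
from h import *
s=state();print(s["position"],s["eef_rot"],s["joints"],tgt(s,(.431,-.082,.40)))
E
```

```text
[0.21458162 0.4898287  0.40091599] [-3.14140955e+00  3.37842585e-04  1.68638223e+00] [ 1.11021780e+00 -1.81893944e-01  1.46022151e+00 -3.18728176e-05
  1.86364815e+00  9.94622725e-01] (array([-593. ,  149. ,    1.1]), array([-0.01,  0.02,  6.62]))
```

>>> step_arm(
  increments=[
    [-38, 10, 0, 0, 0, 3],
    [-76, 19, 0, 0, 0, 6.7],
    [-114, 29, 0, 0, 0, 6.7],
    [-152, 38, 0, 0, 0, 6.7],
    [-190, 48, 0, 0, 0, 6.7],
  ],
)

```text
time: 1.4
position: [0.2849, 0.3068, 0.4012]
eef_rot: [3.141, -0.0, 1.576]
wrist_force: [0.7, 0.2, 0.0]
grip_width: 0.0854
grasp_force: 0.0
```

>>> step_arm(
  increments=[
    [-38, 14, 0, 0, 0, 0],
    [-76, 29, 0, 0, 0, 0],
    [-114, 43, 0, 0, 0, 0],
    [-152, 58, 0, 0, 0, 0],
    [-190, 72, 0, 0, 0, 0],
  ],
)

```text
time: 1.82
position: [0.3578, 0.117, 0.4014]
eef_rot: [3.141, -0.0, 1.576]
wrist_force: [0.1, -0.5, 0.8]
grip_width: 0.085
grasp_force: 0.0
```

>>> step_arm(
  increments=[
    [-38, 14, 10, 0, 0, 0],
    [-76, 29, 25, 0, 0, 0],
    [-114, 43, 50, 0, 0, 0],
    [-152, 58, 70, 0, 0, 0],
    [-190, 72, 90, 0, 0, 0],
  ],
)

```text
time: 2.23
position: [0.4258, -0.0601, 0.3171]
eef_rot: [3.141, 0.0, 1.575]
wrist_force: [0.9, 0.8, -0.6]
grip_width: 0.0852
grasp_force: 0.0
```

>>> step_arm(
  increments=[
    [0, 0, 20, 0, 0, 0],
    [0, 0, 20, 0, 0, 0],
    [0, 0, 20, 0, 0, 0],
  ],
)

```text
time: 2.48
position: [0.4255, -0.0581, 0.2977]
eef_rot: [-3.14, -0.0, 1.574]
wrist_force: [-0.4, -0.6, 0.0]
grip_width: 0.0852
grasp_force: 0.0
```

```bash
python3 - <<'E'
from station import *
from h import *
f=grab_frame("wrist");np.savez("pics/w1.npz",**f)
cv2.imwrite("pics/w1.png",f["color"][:,:,::-1])
s=state();print(s["position"],s["eef_rot"],s["joints"],f["eye"],f["attitude"])
for n,p in dict(c1=(.632,.090,.052),c2=(.441,.081,.052),c3=(.43,-.266,.052),c4=(.616,-.266,.052),pile=(.431,-.082,.12)).items(): print(n,np.round(proj(f,p,True)))
E
```

```text
[ 0.42580305 -0.05763278  0.29897665] [ 3.14107044e+00 -8.50160662e-05  1.57553353e+00] [-1.94039758e-01 -4.40101107e-01  1.82415080e+00  1.89744687e-04
  1.75704782e+00 -1.98741761e-01] [0.4241716  0.01404827 0.44001118] [2.84871115e+00 2.34397375e-03 4.91761749e-03]
c1 [406.  59.]
c2 [269.  54.]
c3 [259. 290.]
c4 [370. 286.]
pile [262. 191.]
```

View pics/w1.png

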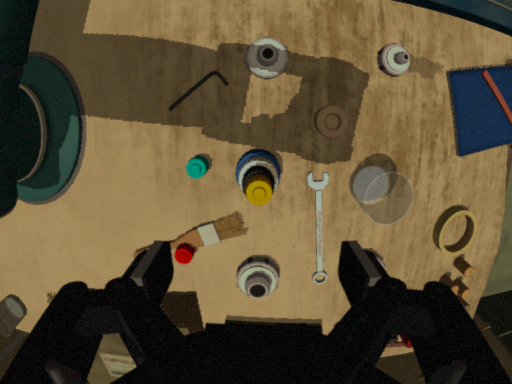

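The wrist view shows the pile (yellow top at (259,192)), c2 (267,55), c1 (396,59), c3 (258,285), the glass (385,195), and c4 hidden by a finger near (372,265). These match the predictions to within 4 px.

```bash
cat >> h.py <<'E'
def crops(f,pts,out,h=28,sz=260):
    t=[]
    for u,v in pts:
        u,v=int(round(u)),int(round(v))
        I=cv2.copyMakeBorder(f["color"],60,60,60,60,cv2.BORDER_CONSTANT)[v-h+60:v+h+60,u-h+60:u+h+60,::-1]
        t.append(cv2.resize(np.ascontiguousarray(I),(sz,sz),interpolation=cv2.INTER_CUBIC)); print((u-h,v-h),sz/(2*h))
    while len(t)%3: t.append(t[0]*0)
    cv2.imwrite(out,np.vstack([np.hstack(t[i:i+3]) for i in range(0,len(t),3)]))
E
python3 - <<'E'
from h import *
f=load("w1")
hsv=cv2.cvtColor(f["color"],cv2.COLOR_RGB2HSV)
m=cv2.inRange(hsv,(18,150,120),(32,255,255)); 
n,l,st,c=cv2.connectedComponentsWithStats(m)
for i in range(1,n):
    if st[i,4]>60: print("yellow",st[i],c[i])
crops(f,[(402,57),(267,55),(258,285),(259,192),(365,265)],"pics/c3.png")
E
```

```text
yellow [246 181  26  25 506] [258.54545455 192.98418972]
(374, 29) 4.642857142857143
(239, 27) 4.642857142857143
(230, 257) 4.642857142857143
(231, 164) 4.642857142857143
(337, 237) 4.642857142857143
```

View pics/c3.png

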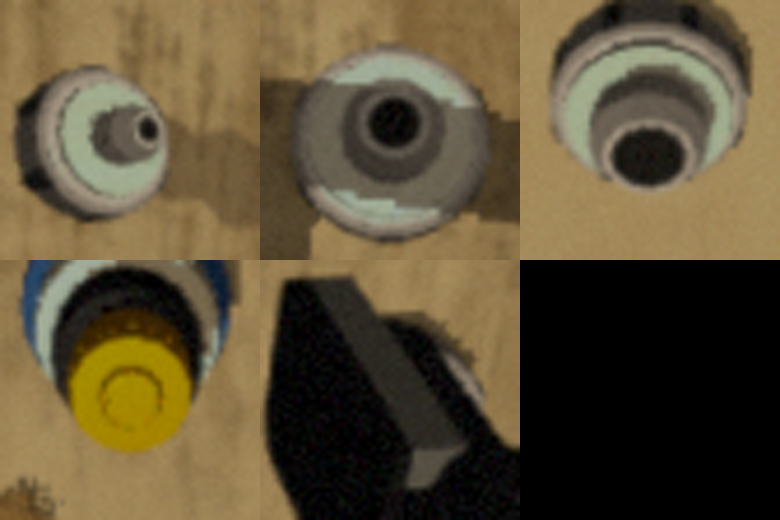

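```bash
python3 - <<'E'
from h import *
f=load("w1");k=4.643
for n,o,x,y,z in [("c1",(374,29),148,129,.052),("c2",(239,27),134,122,.052),("c3",(230,257),128,157,.052),("disc",(231,164),131,133,.12),("boss",(231,164),132,140,.123)]:
    print(n,plane(f,o[0]+(x+.5)/k-.5,o[1]+(y+.5)/k-.5,z,True).round(4))
E
```

```text
c1 [0.6319 0.0942 0.052 ]
c2 [0.4385 0.0818 0.052 ]
c3 [ 0.4276 -0.2668  0.052 ]
disc [ 0.4279 -0.0836  0.12  ]
boss [ 0.4281 -0.0845  0.123 ]
```

>>> step_arm(
  increments=[
    [-13, 1, 30, 0, 0, 0.27],
    [-26, 2, 60, 0, 0, 0.27],
    [-26, 2, 90, 0, 0, 0.27],
    [-26, 2, 120, 0, 0, 0.27],
    [-26, 2, 150, 0, 0, 0.27],
  ],
  fingers=-1,
)

```text
time: 2.95
position: [0.4286, -0.0832, 0.1487]
eef_rot: [3.139, 0.001, 1.572]
wrist_force: [0.7, -0.3, -0.1]
grip_width: 0.0855
grasp_force: 0.0
```

>>> step_arm(
  increments=[
    [0, 0, 15, 0, 0, 0],
    [0, 0, 15, 0, 0, 0],
  ],
)

```text
time: 3.12
position: [0.4274, -0.0828, 0.1313]
eef_rot: [-3.139, -0.001, 1.572]
wrist_force: [-0.5, 0.1, 0.8]
grip_width: 0.0855
grasp_force: 0.0
```

```bash
python3 - <<'E'
from station import *
from h import *
f=grab_frame("wrist");np.savez("pics/w2.npz",**f)
s=state();print(s["position"],s["eef_rot"],tgt(s,(.428,-.084,.092)))
hsv=cv2.cvtColor(f["color"],cv2.COLOR_RGB2HSV)
m=cv2.inRange(hsv,(18,150,120),(32,255,255)); 
n,l,st,c=cv2.connectedComponentsWithStats(m)
for i in range(1,n):
    if st[i,4]>60: print("yellow",st[i],c[i],plane(f,*c[i],.12,True))
E
```

```text
[ 0.42808569 -0.08314273  0.1335799 ] [-3.14130147e+00 -1.56534136e-04  1.57225438e+00] (array([-0.9, -0.1, 41.6]), array([-0.02, -0.01,  0.08]))
yellow [234 214  50  45 519] [265.36608863 231.82080925] [ 0.43170574 -0.08104063  0.12      ]
yellow [249 230  21  15  86] [261.36046512 235.03488372] [ 0.42945639 -0.08306363  0.12      ]
```

>>> step_arm(
  increments=[
    [-1, 0, 20, 0, 0, 0],
    [-1, 0, 40, 0, 0, 0],
    [-1, 0, 41, 0, 0, 0],
    [-1, 0, 41, 0, 0, 0],
  ],
)

```text
time: 3.5
position: [0.4286, -0.0848, 0.0937]
eef_rot: [3.141, 0.0, 1.571]
wrist_force: [0.4, 0.4, 0.4]
grip_width: 0.0855
grasp_force: 0.0
```

>>> step_arm(
  increments=[
    [0, 0, 0, 0, 0, 0],
    [0, 0, 0, 0, 0, 0],
    [0, 0, 0, 0, 0, 0],
    [0, 0, 0, 0, 0, 0],
    [0, 0, 0, 0, 0, 0],
  ],
  fingers=1,
)

```text
time: 3.92
position: [0.4283, -0.0852, 0.0927]
eef_rot: [3.141, 0.0, 1.57]
wrist_force: [1.6, -0.4, 7.6]
grip_width: 0.0278
grasp_force: 58.5
```

>>> step_arm(
  increments=[
    [0, 0, 0, 0, 0, 0],
    [0, 0, 0, 0, 0, 0],
    [0, 0, 0, 0, 0, 0],
    [0, 0, 0, 0, 0, 0],
    [0, 0, 0, 0, 0, 0],
  ],
)

```text
time: 4.33
position: [0.4285, -0.0852, 0.0927]
eef_rot: [3.14, 0.0, 1.57]
wrist_force: [1.9, -0.4, 6.4]
grip_width: 0.0279
grasp_force: 58.9
```

>>> step_arm(
  increments=[
    [0, 0, -5, 0, 0, 0],
    [0, 0, -15, 0, 0, 0],
    [0, 0, -40, 0, 0, 0],
    [0, 0, -70, 0, 0, 0],
    [0, 0, -100, 0, 0, 0],
  ],
)

```text
time: 4.75
position: [0.4275, -0.0851, 0.1936]
eef_rot: [-3.141, -0.0, 1.57]
wrist_force: [0.3, -0.4, -0.2]
grip_width: 0.0276
grasp_force: 59.1
```

>>> step_arm(
  increments=[
    [18, 32, 0, 0, 0, 0],
    [36, 64, 0, 0, 0, 0],
    [54, 96, 0, 0, 0, 0],
    [72, 128, 0, 0, 0, 0],
    [90, 160, 0, 0, 0, 0],
  ],
)

```text
time: 5.17
position: [0.5894, 0.006, 0.1926]
eef_rot: [3.141, 0.0, 1.571]
wrist_force: [0.4, -0.2, 0.3]
grip_width: 0.0277
grasp_force: 59.1
```

>>> step_arm(
  increments=[
    [15, 25, 0, 0, 0, 0],
    [25, 44, 0, 0, 0, 0],
    [25, 44, 0, 0, 0, 0],
    [25, 44, 0, 0, 0, 0],
  ],
)

```text
time: 5.5
position: [0.6323, 0.0302, 0.1918]
eef_rot: [-3.14, 0.0, 1.571]
wrist_force: [-0.4, 0.4, -1.2]
grip_width: 0.0278
grasp_force: 59.2
```

```bash
python3 - <<'E'
from station import *
from h import *
f=grab_frame("wrist");np.savez("pics/w3.npz",**f)
g=grab_frame("side");np.savez("pics/s3.npz",**g)
s=state();print(s["position"],s["eef_rot"],s["joints"],s["grip_width"])
print(tgt(s,(.632,.094,.19)))
crops(f,[proj(f,(.632,.092,.052),True),proj(f,(.4385,.082,.052),True),proj(f,tuple(s["position"]+[0,0,.03]),True)],"pics/c4.png",h=32,sz=266)
E
```

```text
[0.63158408 0.02951613 0.19232267] [-3.14128488e+00  1.78212857e-04  1.57036065e+00] [ 6.43866702e-03  3.67422895e-02  1.58838871e+00 -1.76350190e-04
  1.51677065e+00  6.88392010e-03] 0.02784766905087678
(array([64.5,  0.4,  2.3]), array([-0.02,  0.01, -0.02]))
(225, 83) 4.15625
(45, 101) 4.15625
(224, 244) 4.15625
```

View pics/c4.png

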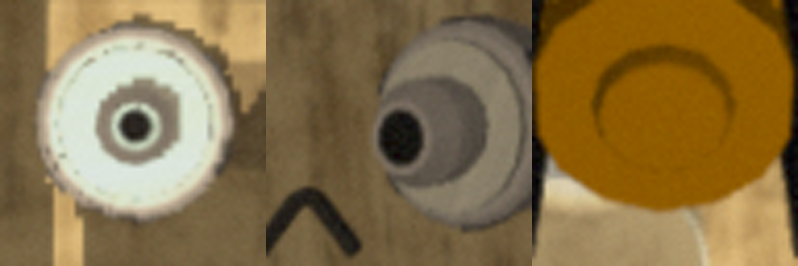

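```bash
python3 - <<'E'
from h import *
f=load("w3");k=4.156
P=lambda o,x,y,z:print(plane(f,o[0]+(x+.5)/k-.5,o[1]+(y+.5)/k-.5,z,True).round(4))
P((225,83),134,125,.052);P((45,101),400-266,137,.052)
P((224,244),664-532,112,.2226);P((224,244),664-532,84,.2196)
E
```

```text
[0.6321 0.0942 0.052 ]
[0.4386 0.0815 0.052 ]
[0.6311 0.0325 0.2226]
[0.6311 0.0342 0.2196]
```

>>> step_arm(
  increments=[
    [20, 0, 0, 0, 0, 0],
    [42, 0, 0, 0, 0, 0],
    [62, 0, 0, 0, 0, 0],
    [62, 0, 30, 0, 0, 0],
    [62, 0, 60, 0, 0, 0],
  ],
)

```text
time: 6.02
position: [0.6323, 0.0922, 0.1339]
eef_rot: [3.137, -0.0, 1.571]
wrist_force: [0.0, -0.4, -1.5]
grip_width: 0.028
grasp_force: 59.2
```

>>> step_arm(
  increments=[
    [0, 0, 30, 0, 0, 0],
    [0, 0, 60, 0, 0, 0],
    [0, 0, 68, 0, 0, 0],
    [0, 0, 68, 0, 0, 0],
    [0, 0, 68, 0, 0, 0],
  ],
)

```text
time: 6.43
position: [0.6323, 0.0914, 0.0657]
eef_rot: [3.141, -0.0, 1.57]
wrist_force: [-0.2, 0.3, 0.8]
grip_width: 0.0279
grasp_force: 59.2
```

>>> step_arm(
  increments=[
    [0, 0, 4, 0, 0, 0],
    [0, 0, 8, 0, 0, 0],
    [0, 0, 12, 0, 0, 0],
    [0, 0, 12, 0, 0, 0],
  ],
)

```text
time: 6.77
position: [0.632, 0.0918, 0.0517]
eef_rot: [-3.141, 0.0, 1.57]
wrist_force: [-0.3, 0.6, -1.3]
grip_width: 0.0278
grasp_force: 59.2
```

>>> step_arm(
  increments=[
    [0, 0, 4, 0, 0, 0],
    [0, 0, 8, 0, 0, 0],
    [0, 0, 12, 0, 0, 0],
    [0, 0, 12, 0, 0, 0],
  ],
)

```text
time: 7.1
position: [0.6317, 0.0918, 0.0389]
eef_rot: [-3.14, 0.0, 1.57]
wrist_force: [1.4, 0.4, -1.4]
grip_width: 0.0279
grasp_force: 59.2
```

>>> step_arm(
  increments=[
    [0, 0, 3, 0, 0, 0],
    [0, 0, 6, 0, 0, 0],
    [0, 0, 8, 0, 0, 0],
    [0, 0, 9, 0, 0, 0],
  ],
)

```text
time: 7.43
position: [0.632, 0.0918, 0.0307]
eef_rot: [-3.141, 0.0, 1.57]
wrist_force: [-2.9, -0.0, 10.0]
grip_width: 0.0278
grasp_force: 60.2
```

>>> step_arm(
  increments=[
    [0, 0, 0, 0, 0, 0],
    [0, 0, 0, 0, 0, 0],
    [0, 0, 0, 0, 0, 0],
    [0, 0, 0, 0, 0, 0],
    [0, 0, 0, 0, 0, 0],
  ],
  fingers=-1,
)

```text
time: 7.85
position: [0.6321, 0.0918, 0.0311]
eef_rot: [3.141, -0.0, 1.57]
wrist_force: [-0.6, 0.1, -0.8]
grip_width: 0.0844
grasp_force: 0.0
```

>>> step_arm(
  increments=[
    [0, 0, -25, 0, 0, 0],
    [0, 0, -60, 0, 0, 0],
    [0, 0, -100, 0, 0, 0],
    [0, 0, -140, 0, 0, 0],
    [0, 0, -160, 0, 0, 0],
  ],
)

```text
time: 8.27
position: [0.633, 0.0919, 0.1967]
eef_rot: [3.136, -0.001, 1.57]
wrist_force: [-0.1, -0.5, 1.3]
grip_width: 0.0855
grasp_force: 0.0
```

>>> step_arm(
  increments=[
    [-20, -20, 0, 0, 0, 0],
    [-50, -52, 0, 0, 0, 0],
    [-80, -84, 0, 0, 0, 0],
    [-105, -116, 0, 0, 0, 0],
    [-130, -150, 0, 0, 0, 0],
  ],
)

```text
time: 8.68
position: [0.4836, -0.0367, 0.1908]
eef_rot: [3.142, 0.0, 1.571]
wrist_force: [0.4, -1.0, 0.7]
grip_width: 0.0853
grasp_force: 0.0
```

>>> step_arm(
  increments=[
    [-20, -32, 0, 0, 0, 0],
    [-34, -54, 0, 0, 0, 0],
    [-34, -54, 0, 0, 0, 0],
    [-34, -54, 0, 0, 0, 0],
  ],
)

```text
time: 9.02
position: [0.4306, -0.0704, 0.1916]
eef_rot: [3.14, 0.0, 1.569]
wrist_force: [0.7, -0.0, 0.6]
grip_width: 0.0852
grasp_force: 0.0
```

```bash
python3 - <<'E'
from station import *
from h import *
f=grab_frame("wrist");np.savez("pics/w4.npz",**f)
s=state();print(s["position"],s["eef_rot"],s["joints"],s["grip_width"])
crops(f,[proj(f,(.632,.094,.06),True),proj(f,(.428,-.084,.09),True),proj(f,(.428,-.267,.052),True)],"pics/c5.png",h=40,sz=266)
E
```

```text
[ 0.43123649 -0.06998796  0.19145626] [3.14031966e+00 1.87352072e-04 1.56950821e+00] [-2.19356349e-01 -4.14344018e-01  1.97844398e+00  9.24906991e-05
  1.57620932e+00 -2.18067792e-01] 0.0852568216164227
(408, -8) 3.325
(214, 165) 3.325
(214, 290) 3.325
```

View pics/c5.png

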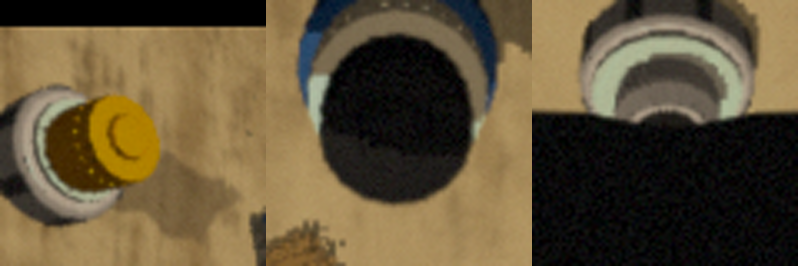

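The crop shows the yellow cap seated level on c1 and the black cap top in place on the pile, its disc centred at about (130,128) in its own crop.

```bash
python3 - <<'E'
from station import *
from h import *
f=load("w4");k=3.325
p=plane(f,214+130.5/k-.5,165+128.5/k-.5,.09,True);print(p)
print(np.linalg.norm(plane(f,214+54.5/k-.5,165+128.5/k-.5,.09,True)-plane(f,214+206.5/k-.5,165+128.5/k-.5,.09,True)))
print(tgt(state(),(p[0],p[1]-.001,.065)))
E
```

```text
[ 0.42718911 -0.08274435  0.09      ]
0.0397552274205822
(array([-13.7,  -4.2, 126.5]), array([ 0.07,  0.01, -0.07]))
```

>>> step_arm(
  increments=[
    [-7, -2, 25, 0, 0, 0],
    [-13, -4, 50, 0, 0, 0],
    [-13, -4, 80, 0, 0, 0],
    [-13, -4, 105, 0, 0, 0],
    [-13, -4, 128, 0, 0, 0],
  ],
)

```text
time: 9.48
position: [0.4274, -0.0822, 0.0612]
eef_rot: [-3.141, -0.0, 1.571]
wrist_force: [0.3, 0.2, 0.3]
grip_width: 0.0855
grasp_force: 0.0
```

>>> step_arm(
  increments=[
    [0, 0, 0, 0, 0, 0],
    [0, 0, 0, 0, 0, 0],
    [0, 0, 0, 0, 0, 0],
  ],
)

```text
time: 9.73
position: [0.428, -0.0827, 0.0644]
eef_rot: [3.141, 0.0, 1.571]
wrist_force: [1.3, 0.5, 1.0]
grip_width: 0.0856
grasp_force: 0.0
```

>>> step_arm(
  increments=[
    [0, 0, 0, 0, 0, 0],
    [0, 0, 0, 0, 0, 0],
    [0, 0, 0, 0, 0, 0],
    [0, 0, 0, 0, 0, 0],
    [0, 0, 0, 0, 0, 0],
  ],
  fingers=1,
)

```text
time: 10.15
position: [0.4275, -0.0829, 0.0641]
eef_rot: [3.14, 0.0, 1.57]
wrist_force: [-1.2, 0.3, 7.7]
grip_width: 0.0393
grasp_force: 60.0
```

>>> step_arm(
  increments=[
    [0, 0, 0, 0, 0, 0],
    [0, 0, 0, 0, 0, 0],
    [0, 0, 0, 0, 0, 0],
  ],
)

```text
time: 10.4
position: [0.4275, -0.083, 0.0641]
eef_rot: [3.14, 0.0, 1.57]
wrist_force: [-1.4, 0.7, 8.0]
grip_width: 0.0396
grasp_force: 59.9
```

>>> step_arm(
  increments=[
    [0, 0, -5, 0, 0, 0],
    [0, 0, -15, 0, 0, 0],
    [0, 0, -40, 0, 0, 0],
    [0, 0, -70, 0, 0, 0],
    [25, 2, -70, 0, 0, 0],
  ],
)

```text
time: 10.82
position: [0.4308, -0.06, 0.1393]
eef_rot: [3.135, 0.002, 1.568]
wrist_force: [1.6, -0.1, 0.3]
grip_width: 0.0397
grasp_force: 60.4
```

>>> step_arm(
  increments=[
    [35, 2, 0, 0, 0, 0],
    [70, 4, 0, 0, 0, 0],
    [105, 7, 0, 0, 0, 0],
    [130, 8, 0, 0, 0, 0],
    [139, 9, 0, 0, 0, 0],
  ],
)

```text
time: 11.23
position: [0.4381, 0.0839, 0.134]
eef_rot: [3.141, -0.001, 1.573]
wrist_force: [-0.1, -0.3, -1.1]
grip_width: 0.0395
grasp_force: 60.4
```

>>> step_arm(
  increments=[
    [0, 0, 30, 0, 0, 0],
    [0, 0, 55, 0, 0, 0],
    [0, 0, 68, 0, 0, 0],
    [0, 0, 68, 0, 0, 0],
    [0, 0, 68, 0, 0, 0],
  ],
)

```text
time: 11.65
position: [0.4382, 0.0809, 0.0655]
eef_rot: [-3.141, 0.0, 1.57]
wrist_force: [0.7, 0.6, 0.0]
grip_width: 0.0399
grasp_force: 60.4
```

>>> step_arm(
  increments=[
    [1, 0, 4, 0, 0, 0],
    [1, 0, 8, 0, 0, 0],
    [1, 0, 12, 0, 0, 0],
    [1, 0, 16, 0, 0, 0],
    [1, 0, 18, 0, 0, 0],
  ],
)

```text
time: 12.07
position: [0.4381, 0.0821, 0.0466]
eef_rot: [-3.141, 0.0, 1.57]
wrist_force: [-0.3, 0.4, -0.2]
grip_width: 0.0396
grasp_force: 60.4
```

>>> step_arm(
  increments=[
    [0, 0, 4, 0, 0, 0],
    [0, 0, 8, 0, 0, 0],
    [0, 0, 12, 0, 0, 0],
    [0, 0, 14, 0, 0, 0],
    [0, 0, 15, 0, 0, 0],
  ],
)

```text
time: 12.48
position: [0.4381, 0.0822, 0.0321]
eef_rot: [-3.141, 0.0, 1.57]
wrist_force: [-9.0, -0.2, 16.6]
grip_width: 0.0395
grasp_force: 61.9
```

>>> step_arm(
  increments=[
    [0, 0, 0, 0, 0, 0],
    [0, 0, 0, 0, 0, 0],
    [0, 0, 0, 0, 0, 0],
    [0, 0, 0, 0, 0, 0],
    [0, 0, 0, 0, 0, 0],
  ],
  fingers=-1,
)

```text
time: 12.9
position: [0.4382, 0.0822, 0.032]
eef_rot: [3.141, 0.0, 1.57]
wrist_force: [-0.0, 0.3, -0.3]
grip_width: 0.0853
grasp_force: 0.0
```

>>> step_arm(
  increments=[
    [0, 0, -25, 0, 0, 0],
    [0, 0, -60, 0, 0, 0],
    [0, 0, -90, 0, 0, 0],
    [0, 0, -120, 0, 0, 0],
    [-20, -2, -130, 0, 0, 0],
  ],
)

```text
time: 13.32
position: [0.4374, 0.0637, 0.1666]
eef_rot: [3.137, -0.001, 1.572]
wrist_force: [0.8, -0.9, 1.6]
grip_width: 0.0857
grasp_force: 0.0
```

>>> step_arm(
  increments=[
    [-30, -2, 0, 0, 0, 0],
    [-65, -4, 0, 0, 0, 0],
    [-100, -7, 0, 0, 0, 0],
    [-126, -9, 0, 0, 0, 0],
    [-132, -9, 0, 0, 0, 0],
  ],
)

```text
time: 13.73
position: [0.4266, -0.0728, 0.1621]
eef_rot: [3.141, 0.001, 1.568]
wrist_force: [0.9, 0.6, -0.1]
grip_width: 0.0852
grasp_force: 0.0
```

>>> step_arm(
  increments=[
    [0, 0, 0, 0, 0, 0],
    [0, 0, 0, 0, 0, 0],
  ],
)

```text
time: 13.9
position: [0.4271, -0.0697, 0.162]
eef_rot: [-3.142, -0.0, 1.569]
wrist_force: [-1.1, -0.2, 0.7]
grip_width: 0.0851
grasp_force: 0.0
```

```bash
python3 - <<'E'
from station import *
from h import *
f=grab_frame("wrist");np.savez("pics/w5.npz",**f)
s=state();print(s["position"],s["eef_rot"],s["joints"],s["grip_width"])
crops(f,[proj(f,(.4385,.082,.06),True),proj(f,(.427,-.083,.06),True),proj(f,(.428,-.267,.052),True)],"pics/c6.png",h=40,sz=266)
E
```

```text
[ 0.42718789 -0.06921568  0.1619799 ] [-3.14154505e+00 -2.95919032e-04  1.57049190e+00] [-2.19775522e-01 -4.12656668e-01  2.02489992e+00  2.78695423e-04
  1.52946029e+00 -2.19482632e-01] 0.08562293255289409
(231, -29) 3.325
(217, 164) 3.325
(217, 307) 3.325
```

View pics/c6.png

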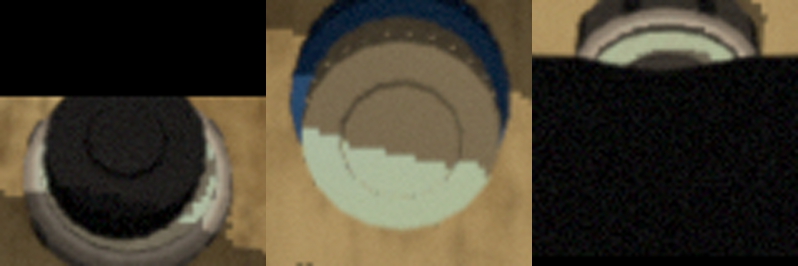

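The black cap sits on c2. The white top disc is intact, centred at (134,135) in its crop.

```bash
python3 - <<'E'
from station import *
from h import *
f=load("w5");k=3.325
p=plane(f,217+135/k-.5,164+135.5/k-.5,.06,True);print(p)
print(tgt(state(),(p[0],p[1],.034)))
E
```

```text
[ 0.42728998 -0.08304597  0.06      ]
(array([-1.39e+01,  1.00e-01,  1.28e+02]), array([-0.  , -0.02, -0.02]))
```

>>> step_arm(
  increments=[
    [-7, 0, 25, 0, 0, 0],
    [-14, 0, 50, 0, 0, 0],
    [-14, 0, 80, 0, 0, 0],
    [-14, 0, 105, 0, 0, 0],
    [-14, 0, 127, 0, 0, 0],
  ],
)

```text
time: 14.37
position: [0.4268, -0.0825, 0.0333]
eef_rot: [-3.141, -0.0, 1.572]
wrist_force: [0.0, 0.2, -0.6]
grip_width: 0.0855
grasp_force: 0.0
```

>>> step_arm(
  increments=[
    [0, 0, 0, 0, 0, 0],
    [0, 0, 0, 0, 0, 0],
    [0, 0, 0, 0, 0, 0],
  ],
)

```text
time: 14.62
position: [0.4279, -0.0834, 0.0365]
eef_rot: [3.14, 0.0, 1.571]
wrist_force: [-0.2, 0.1, 1.1]
grip_width: 0.0852
grasp_force: 0.0
```

>>> step_arm(
  increments=[
    [0, 0, 0, 0, 0, 0],
    [0, 0, 0, 0, 0, 0],
    [0, 0, 0, 0, 0, 0],
    [0, 0, 0, 0, 0, 0],
    [0, 0, 0, 0, 0, 0],
  ],
  fingers=1,
)

```text
time: 15.03
position: [0.4277, -0.0839, 0.0365]
eef_rot: [3.14, 0.0, 1.57]
wrist_force: [-2.8, 1.6, 11.2]
grip_width: 0.0507
grasp_force: 61.2
```

>>> step_arm(
  increments=[
    [0, 0, 0, 0, 0, 0],
    [0, 0, 0, 0, 0, 0],
    [0, 0, 0, 0, 0, 0],
  ],
)

```text
time: 15.28
position: [0.4277, -0.0839, 0.0365]
eef_rot: [3.14, 0.0, 1.57]
wrist_force: [-3.4, 1.5, 10.9]
grip_width: 0.051
grasp_force: 61.2
```

>>> step_arm(
  increments=[
    [0, 0, -5, 0, 0, 0],
    [0, 0, -15, 0, 0, 0],
    [0, 0, -40, 0, 0, 0],
    [0, 0, -80, 0, 0, 0],
    [0, 0, -120, 0, 0, 0],
  ],
)

```text
time: 15.7
position: [0.4263, -0.0837, 0.1567]
eef_rot: [-3.14, -0.0, 1.57]
wrist_force: [1.3, 0.2, 0.4]
grip_width: 0.0511
grasp_force: 62.5
```

>>> step_arm(
  increments=[
    [-5, 0, -30, 0, 0, 0],
    [-5, 0, -40, 0, 0, 0],
    [-5, 0, -40, 0, 0, 0],
  ],
)

```text
time: 15.95
position: [0.4279, -0.0892, 0.1986]
eef_rot: [3.137, 0.001, 1.57]
wrist_force: [0.2, -0.6, -0.5]
grip_width: 0.0506
grasp_force: 62.5
```

```bash
python3 - <<'E'
from h import *
from station import *
f=load("side0");g=load("scene0")
for a,b in [((183,262),(290,282)),((180,345),(415,345))]:
    e1,d1=ray(f,*a);e2,d2=ray(g,*b)
    s=np.linalg.lstsq(np.c_[d1,-d2],e2-e1,rcond=None)[0]
    print((e1+d1*s[0]).round(3),(e2+d2*s[1]).round(3))
print(state()["position"])
E
```

```text
[ 0.331 -0.304  0.089] [ 0.331 -0.305  0.088]
[ 0.356 -0.472  0.089] [ 0.349 -0.496  0.075]
[ 0.42793047 -0.08918141  0.19862387]
```

>>> step_arm(
  increments=[
    [-35, 2, 0, 0, 0, 0],
    [-75, 5, 0, 0, 0, 0],
    [-115, 10, 0, 0, 0, 0],
    [-155, 15, 0, 0, 0, 0],
    [-195, 20, 0, 0, 0, 0],
  ],
)

```text
time: 16.37
position: [0.4464, -0.2855, 0.1934]
eef_rot: [-3.14, -0.001, 1.57]
wrist_force: [1.5, 0.2, 0.6]
grip_width: 0.0512
grasp_force: 62.5
```

>>> step_arm(
  increments=[
    [-30, 20, 0, 0, 0, 0],
    [-50, 30, 0, 0, 0, 0],
    [-50, 30, 0, 0, 0, 0],
    [-50, 30, 0, 0, 0, 0],
  ],
)

```text
time: 16.7
position: [0.4766, -0.3342, 0.1928]
eef_rot: [-3.139, -0.002, 1.569]
wrist_force: [-0.1, 0.3, -0.5]
grip_width: 0.051
grasp_force: 62.5
```

```bash
python3 - <<'E'
from station import *
from h import *
f=grab_frame("wrist");np.savez("pics/w6.npz",**f)
s=state();print(s["position"],s["eef_rot"],s["joints"],s["grip_width"])
crops(f,[proj(f,(.428,-.267,.052),True),proj(f,(.616,-.266,.052),True),proj(f,tuple(s["position"]+[0,0,.024]),True)],"pics/c7.png",h=50,sz=266)
E
```

```text
[ 0.47651176 -0.33349705  0.19331665] [-3.13952658e+00 -1.71212958e-03  1.56992169e+00] [-6.54548031e-01 -7.28921616e-02  1.69492889e+00  1.02909513e-04
  1.52223724e+00 -6.53680300e-01] 0.0510427072692288
(156, 60) 2.66
(345, 65) 2.66
(208, 216) 2.66
```

View pics/c7.png

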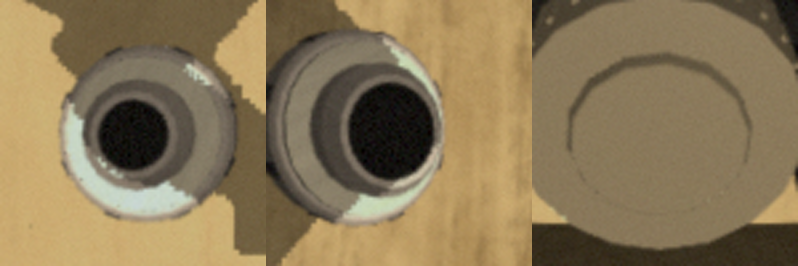

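```bash
python3 - <<'E'
from h import *
from station import *
f=load("w6");k=2.66
P=lambda o,x,y,z:plane(f,o[0]+(x+.5)/k-.5,o[1]+(y+.5)/k-.5,z,True).round(4)
c3=P((156,60),133,134,.052);print(c3,P((345,65),125,131,.052),P((208,216),129,135,.22))
print(tgt(state(),(c3[0],c3[1]-.0015,.1)))
E
```

```text
[ 0.4277 -0.2668  0.052 ] [ 0.6124 -0.2656  0.052 ] [ 0.4758 -0.332   0.22  ]
(array([ 65. , -48.7,  93.5]), array([-0.12, -0.1 , -0.05]))
```

>>> step_arm(
  increments=[
    [25, -19, 0, -0.1, -0.1, 0],
    [50, -38, 0, -0.1, -0.1, 0],
    [65, -49, 0, -0.1, -0.1, 0],
    [65, -49, 30, -0.1, -0.1, 0],
    [65, -49, 60, -0.1, -0.1, 0],
  ],
)

```text
time: 17.17
position: [0.4279, -0.2675, 0.1359]
eef_rot: [3.136, 0.004, 1.572]
wrist_force: [1.0, -0.4, -1.0]
grip_width: 0.0506
grasp_force: 62.5
```

>>> step_arm(
  increments=[
    [0, 0, 30, 0, 0, 0],
    [0, 0, 60, 0, 0, 0],
    [0, 0, 66, 0, 0, 0],
    [0, 0, 66, 0, 0, 0],
    [0, 0, 66, 0, 0, 0],
  ],
)

```text
time: 17.58
position: [0.4284, -0.2687, 0.0703]
eef_rot: [3.139, 0.002, 1.571]
wrist_force: [-0.5, -0.6, -0.3]
grip_width: 0.0508
grasp_force: 62.6
```

>>> step_arm(
  increments=[
    [0.5, -0.5, 5, 0.1, 0.1, 0],
    [0.5, -0.5, 9, 0.1, 0.1, 0],
    [0.5, -0.5, 13, 0.1, 0.1, 0],
    [0.5, -0.5, 17, 0.1, 0.1, 0],
    [0.5, -0.5, 20, 0.1, 0.1, 0],
  ],
)

```text
time: 18.0
position: [0.4277, -0.2685, 0.0487]
eef_rot: [3.142, 0.0, 1.57]
wrist_force: [-0.2, 0.4, -0.3]
grip_width: 0.0505
grasp_force: 62.6
```

>>> step_arm(
  increments=[
    [0, 0, 4, 0, 0, 0],
    [0, 0, 8, 0, 0, 0],
    [0, 0, 12, 0, 0, 0],
    [0, 0, 15, 0, 0, 0],
    [0, 0, 16, 0, 0, 0],
  ],
)

```text
time: 18.42
position: [0.4278, -0.2685, 0.0344]
eef_rot: [-3.141, -0.0, 1.57]
wrist_force: [-16.0, 10.5, 35.1]
grip_width: 0.0512
grasp_force: 66.4
```

>>> step_arm(
  increments=[
    [0, 0, 0, 0, 0, 0],
    [0, 0, 0, 0, 0, 0],
    [0, 0, 0, 0, 0, 0],
    [0, 0, 0, 0, 0, 0],
    [0, 0, 0, 0, 0, 0],
  ],
  fingers=-1,
)

```text
time: 18.83
position: [0.4276, -0.2685, 0.0328]
eef_rot: [-3.141, -0.0, 1.57]
wrist_force: [0.0, 0.6, 0.1]
grip_width: 0.0853
grasp_force: 0.0
```

>>> step_arm(
  increments=[
    [0, 0, -20, 0, 0, 0],
    [0, 0, -50, 0, 0, 0],
    [0, 0, -80, 0, 0, 0],
    [0, 0, -115, 0, 0, 0],
    [15, 0, -140, 0, 0, 0],
  ],
)

```text
time: 19.25
position: [0.4278, -0.2547, 0.1758]
eef_rot: [3.14, 0.001, 1.569]
wrist_force: [1.5, 0.7, -0.1]
grip_width: 0.0854
grasp_force: 0.0
```

>>> step_arm(
  increments=[
    [35, 0, 0, 0, 0, 0],
    [75, 0, 0, 0, 0, 0],
    [115, 0, 0, 0, 0, 0],
    [150, 0, 0, 0, 0, 0],
    [183, 0, 0, 0, 0, 0],
  ],
)

```text
time: 19.67
position: [0.4274, -0.0687, 0.1731]
eef_rot: [3.141, 0.0, 1.57]
wrist_force: [0.5, -0.3, 0.1]
grip_width: 0.085
grasp_force: 0.0
```

>>> step_arm(
  increments=[
    [0, 0, 0, 0, 0, 0],
    [0, 0, 0, 0, 0, 0],
    [0, 0, 0, 0, 0, 0],
  ],
)

```text
time: 19.92
position: [0.4278, -0.0706, 0.173]
eef_rot: [3.142, 0.0, 1.571]
wrist_force: [0.5, -0.1, -0.9]
grip_width: 0.0854
grasp_force: 0.0
```

```bash
python3 - <<'E'
from station import *
from h import *
f=grab_frame("wrist");np.savez("pics/w7.npz",**f)
g=grab_frame("side");np.savez("pics/s7.npz",**g)
s=state();print(s["position"],s["eef_rot"],s["joints"],s["grip_width"])
crops(f,[proj(f,(.427,-.083,.03),True)],"pics/c8a.png",h=45,sz=266)
crops(g,[proj(g,(.428,-.267,.04)),proj(g,(.4385,.082,.04))],"pics/c8b.png",h=30,sz=266)
a=cv2.imread("pics/c8a.png");b=cv2.imread("pics/c8b.png");cv2.imwrite("pics/c8.png",np.hstack([a[:,:266],b[:,:532]]))
E
```

```text
[ 0.4277789  -0.0713291   0.17292584] [-3.14136973e+00  1.46814228e-04  1.56930824e+00] [-2.23926516e-01 -4.14807669e-01  2.00867625e+00 -1.92425713e-04
  1.54790911e+00 -2.22433994e-01] 0.08568476887426048
(211, 145) 2.9555555555555557
(209, 236) 4.433333333333334
(221, 139) 4.433333333333334
```

View pics/c8.png

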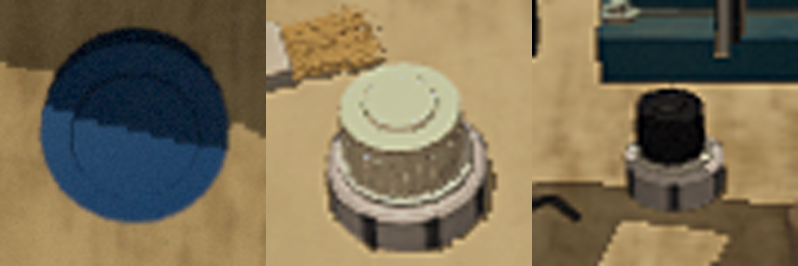

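```bash
python3 - <<'E'
from h import *
from station import *
f=load("w7");k=2.9556
P=lambda o,x,y,z:plane(f,o[0]+(x+.5)/k-.5,o[1]+(y+.5)/k-.5,z,True).round(4)
p=P((211,145),135,128,.03);print(p,P((211,145),136,132,.033))
print(tgt(state(),(p[0],p[1],.006)))
E
```

```text
[ 0.4275 -0.0813  0.03  ] [ 0.4278 -0.0818  0.033 ]
(array([ -9.9,  -0.2, 166.9]), array([-0.01,  0.01, -0.09]))
```

>>> step_arm(
  increments=[
    [-5, 0, 30, 0, 0, 0],
    [-10, 0, 60, 0, 0, 0],
    [-10, 0, 90, 0, 0, 0],
    [-10, 0, 115, 0, 0, 0],
    [-10, 0, 140, 0, 0, 0],
  ],
)

```text
time: 20.43
position: [0.4273, -0.0816, 0.0315]
eef_rot: [-3.141, -0.0, 1.568]
wrist_force: [0.1, 0.6, -1.0]
grip_width: 0.0856
grasp_force: 0.0
```

>>> step_arm(
  increments=[
    [0, 0, 12, 0, 0, 0],
    [0, 0, 23, 0, 0, 0],
    [0, 0, 25, 0, 0, 0],
    [0, 0, 25, 0, 0, 0],
  ],
)

```text
time: 20.77
position: [0.4279, -0.0808, 0.0082]
eef_rot: [-3.141, -0.0, 1.57]
wrist_force: [-0.2, -0.1, -0.6]
grip_width: 0.0856
grasp_force: 0.0
```

>>> step_arm(
  increments=[
    [0, 0, 0, 0, 0, 0],
    [0, 0, 0, 0, 0, 0],
    [0, 0, 0, 0, 0, 0],
    [0, 0, 0, 0, 0, 0],
    [0, 0, 0, 0, 0, 0],
  ],
  fingers=1,
)

```text
time: 21.18
position: [0.4287, -0.0807, 0.01]
eef_rot: [3.139, 0.001, 1.571]
wrist_force: [-5.0, 1.2, 11.5]
grip_width: 0.0627
grasp_force: 63.5
```

>>> step_arm(
  increments=[
    [0, 0, 0, 0, 0, 0],
    [0, 0, 0, 0, 0, 0],
    [0, 0, 0, 0, 0, 0],
  ],
)

```text
time: 21.43
position: [0.4286, -0.0807, 0.01]
eef_rot: [3.139, 0.001, 1.571]
wrist_force: [-3.8, -0.5, 13.3]
grip_width: 0.0626
grasp_force: 63.5
```

>>> step_arm(
  increments=[
    [0, 0, -10, 0, 0, 0],
    [0, 0, -40, 0, 0, 0],
    [0, 0, -80, 0, 0, 0],
    [0, 0, -120, 0, 0, 0],
    [0, 0, -160, 0, 0, 0],
  ],
)

```text
time: 21.85
position: [0.4273, -0.0803, 0.1711]
eef_rot: [3.14, 0.0, 1.571]
wrist_force: [0.6, -0.4, -0.3]
grip_width: 0.0629
grasp_force: 65.8
```

>>> step_arm(
  increments=[
    [-25, 18, -30, 0, 0, 0],
    [-55, 40, -30, 0, 0, 0],
    [-85, 62, -30, 0, 0, 0],
    [-115, 84, -30, 0, 0, 0],
    [-145, 106, -30, 0, 0, 0],
  ],
)

```text
time: 22.27
position: [0.5346, -0.2272, 0.1995]
eef_rot: [3.14, 0.001, 1.57]
wrist_force: [-0.1, 1.2, -0.3]
grip_width: 0.0626
grasp_force: 65.9
```

>>> step_arm(
  increments=[
    [-30, 22, 0, 0, 0, 0],
    [-60, 44, 0, 0, 0, 0],
    [-90, 65, 0, 0, 0, 0],
    [-103, 75, 0, 0, 0, 0],
    [-103, 75, 0, 0, 0, 0],
  ],
)

```text
time: 22.68
position: [0.6098, -0.3311, 0.198]
eef_rot: [-3.141, 0.0, 1.569]
wrist_force: [-0.5, 0.1, -1.0]
grip_width: 0.0627
grasp_force: 65.9
```

>>> step_arm(
  increments=[
    [0, 0, 0, 0, 0, 0],
    [0, 0, 0, 0, 0, 0],
  ],
)

```text
time: 22.85
position: [0.6084, -0.3281, 0.1988]
eef_rot: [3.141, 0.0, 1.571]
wrist_force: [0.1, 0.4, 0.1]
grip_width: 0.0626
grasp_force: 65.9
```

```bash
python3 - <<'E'
from station import *
from h import *
f=grab_frame("wrist");np.savez("pics/w8.npz",**f)
s=state();print(s["position"],s["eef_rot"],s["joints"],s["grip_width"])
crops(f,[proj(f,(.613,-.266,.052),True),proj(f,tuple(s["position"]+[0,0,.02]),True)],"pics/c9.png",h=50,sz=266)
# dark bore blob
u,v=map(int,proj(f,(.613,-.266,.052),True)); g=cv2.cvtColor(f["color"],cv2.COLOR_RGB2GRAY)
w=(g<35).astype(np.uint8); w[:v-35]=0;w[v+35:]=0;w[:,:u-35]=0;w[:,u+35:]=0
n,l,st,c=cv2.connectedComponentsWithStats(w)
for i in range(1,n):
    if st[i,4]>50: print(st[i],c[i],plane(f,*c[i],.052,True))
E
```

```text
[ 0.6083945  -0.32784043  0.19888484] [3.14097531e+00 2.61208455e-04 1.57089597e+00] [-5.31194106e-01  1.60199757e-01  1.44522831e+00  8.76277957e-05
  1.53550000e+00 -5.31296894e-01] 0.06287768114606691
(212, 64) 2.66
(208, 212) 2.66
[244 120  21  13 106] [254.20754717 127.18867925] [ 0.60593671 -0.27846429  0.052     ]
```

View pics/c9.png

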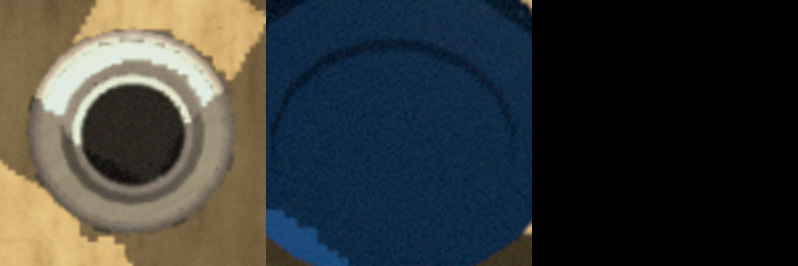

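```bash
python3 - <<'E'
from h import *
from station import *
f=load("w8");k=2.66
P=lambda o,x,y,z:plane(f,o[0]+(x+.5)/k-.5,o[1]+(y+.5)/k-.5,z,True).round(4)
p=P((212,64),133.5,133.5,.052);print(p,P((208,212),128.5,138,.2208)-state()["position"])
print(tgt(state(),(p[0],p[1]+.001,.1)))
E
```

```text
[ 0.6133 -0.2655  0.052 ] [-0.0009945   0.00044043  0.02191516]
(array([63.4,  4.9, 98.9]), array([0.04, 0.01, 0.01]))
```

>>> step_arm(
  increments=[
    [20, 2, 0, 0, 0, 0],
    [45, 5, 0, 0, 0, 0],
    [63, 5, 0, 0, 0, 0],
    [63, 5, 30, 0, 0, 0],
    [63, 5, 60, 0, 0, 0],
  ],
)

```text
time: 23.32
position: [0.6144, -0.2639, 0.1402]
eef_rot: [3.137, 0.002, 1.573]
wrist_force: [1.1, -0.1, -1.0]
grip_width: 0.0628
grasp_force: 65.9
```

>>> step_arm(
  increments=[
    [0, 0, 30, 0, 0, 0],
    [0, 0, 60, 0, 0, 0],
    [0, 0, 70, 0, 0, 0],
    [0, 0, 70, 0, 0, 0],
    [0, 0, 70, 0, 0, 0],
  ],
)

```text
time: 23.73
position: [0.614, -0.2653, 0.0694]
eef_rot: [3.141, 0.0, 1.571]
wrist_force: [0.6, -0.7, 0.9]
grip_width: 0.0628
grasp_force: 65.9
```

>>> step_arm(
  increments=[
    [0, -0.7, 4, 0, 0, 0],
    [0, -0.7, 8, 0, 0, 0],
    [0, -0.7, 12, 0, 0, 0],
    [0, -0.7, 16, 0, 0, 0],
    [0, -0.7, 18, 0, 0, 0],
  ],
)

```text
time: 24.15
position: [0.6133, -0.2653, 0.05]
eef_rot: [3.141, -0.001, 1.57]
wrist_force: [0.9, 5.1, 2.2]
grip_width: 0.0627
grasp_force: 66.2
```

>>> step_arm(
  increments=[
    [0, 0, 4, 0, 0, 0],
    [0, 0, 8, 0, 0, 0],
    [0, 0, 11, 0, 0, 0],
    [0, 0, 13, 0, 0, 0],
    [0, 0, 13, 0, 0, 0],
  ],
)

```text
time: 24.57
position: [0.6134, -0.2647, 0.0381]
eef_rot: [3.141, -0.001, 1.571]
wrist_force: [-3.9, 12.6, 13.9]
grip_width: 0.0629
grasp_force: 67.3
```

>>> step_arm(
  increments=[
    [0, 0, 0.5, 0, 0, 0],
    [0, 0, 0.5, 0, 0, 0],
  ],
)

```text
time: 24.73
position: [0.6134, -0.2647, 0.038]
eef_rot: [3.141, -0.001, 1.571]
wrist_force: [-6.3, 12.9, 18.6]
grip_width: 0.0629
grasp_force: 67.9
```

>>> step_arm(
  increments=[
    [0, 0, 0, 0, 0, 0],
    [0, 0, 0, 0, 0, 0],
    [0, 0, 0, 0, 0, 0],
    [0, 0, 0, 0, 0, 0],
    [0, 0, 0, 0, 0, 0],
  ],
  fingers=-1,
)

```text
time: 25.15
position: [0.6128, -0.2657, 0.0362]
eef_rot: [-3.141, 0.0, 1.57]
wrist_force: [-0.0, -0.2, 0.3]
grip_width: 0.0856
grasp_force: 0.0
```

>>> step_arm(
  increments=[
    [0, 0, -20, 0, 0, 0],
    [0, 0, -50, 0, 0, 0],
    [0, 0, -90, 0, 0, 0],
    [0, 0, -130, 0, 0, 0],
    [0, 0, -165, 0, 0, 0],
  ],
)

```text
time: 25.57
position: [0.6129, -0.2656, 0.2041]
eef_rot: [3.141, 0.001, 1.57]
wrist_force: [0.0, -0.3, 0.4]
grip_width: 0.0855
grasp_force: 0.0
```

>>> step_arm(
  increments=[
    [0, -30, -30, 0, 0, 0],
    [0, -70, -60, 0, 0, 0],
    [0, -100, -80, 0, 0, 0],
    [0, -120, -80, 0, 0, 0],
    [0, -120, -80, 0, 0, 0],
  ],
)

```text
time: 25.98
position: [0.4904, -0.2659, 0.2845]
eef_rot: [3.138, 0.003, 1.569]
wrist_force: [0.3, -0.8, 0.2]
grip_width: 0.0856
grasp_force: 0.0
```

```bash
python3 - <<'E'
from station import *
from h import *
g=grab_frame("side");np.savez("pics/s9.npz",**g)
print(state()["position"])
P=[(.613,-.266,.04),(.428,-.267,.04),(.4385,.082,.04),(.632,.094,.04),(.612,-.1,.04)]
crops(g,[proj(g,p) for p in P],"pics/c10.png",h=30,sz=266)
E
```

```text
[ 0.49180323 -0.2658375   0.28307108]
(305, 237) 4.433333333333334
(209, 236) 4.433333333333334
(221, 139) 4.433333333333334
(295, 136) 4.433333333333334
(295, 182) 4.433333333333334
```

View pics/c10.png

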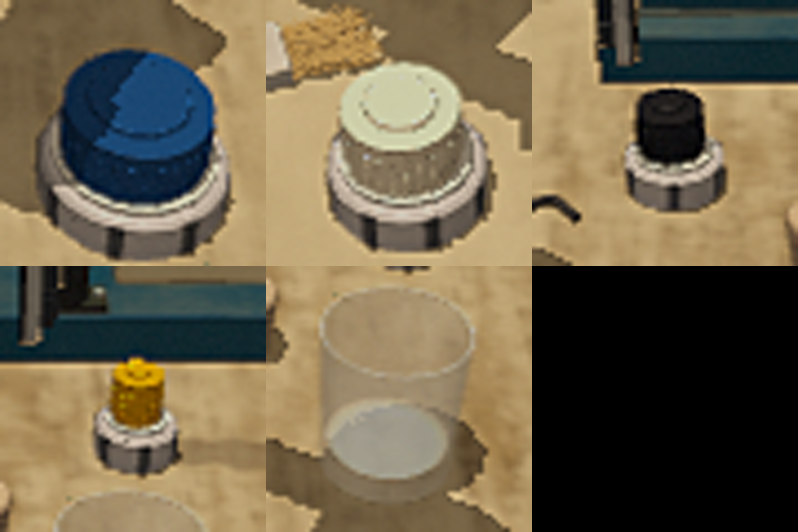

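The crops show all four caps level on their collars, the couplings upright and the glass untouched. The gripper is clear of everything, so I'm handing in.

```bash
python3 -c "
from station import *
print(job_done())"
```

```text
the job is handed in; nothing more can be done
None
```

I put all four caps on the couplings of their size and handed the job in at about 26 s; the last pictures showed every cap level on its collar and the glass untouched, but no verdict came back.

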